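Lock the childproof cap on the degreaser canister

TASK

Close the open degreaser canister with its red childproof cap: set the cap on the neck, turn it under light pressure until its inner lugs drop between the neck's hooks, then push down and twist clockwise to the stop, and let go so that it springs up locked. Use a gentle hand, the lugs crack if the cap is forced, and leave the other things on the bench where they are.

Things in the scene. Friction and masses are not known exactly. Their poses are not given: they have to be found in the camera images.
- cap: Red plastic childproof cap, upright, loose on the bench. Round shell 63 mm across, 27 mm high, flat top with a grip bar. Origin: centre of the shell's underside; x along the bar, z up. Weighs 85 to 145 g. A sprung sealing disc inside meets the neck's rim when the origin is 9.5 mm below the rim; it pushes back with 3 N, plus 1 N per mm. The lugs crack if the contact forces between cap and neck add up to over 80 N.
- grip_bar (a point): Middle of the bar across the cap's top: 52 mm long (along the cap's x), 14 mm thick, 22 mm high; this point is 37 mm above the cap's origin, half-way up the bar. A light pinch of about 45 N holds it; a much harder one can make the cap jump out of the fingers.
- lugs (a point): Point on the cap's axis, 3.5 mm above its origin, level with the middle of four lugs inside the skirt (bore 57 mm): at the cap's +x, -x, +y, -y, each marked by a white tick outside, 5.6 mm wide, 5 mm high (1 to 6 mm above the underside), reaching in to 22.2 mm from the axis.
- canister: White square canister, 118 mm wide, teal label, wedged in a plywood well (146 mm square, 45 mm high) screwed to the bench: it does not move. Round grey neck, open on top, 40 mm across, rim 150 mm above the bench. Origin: on the bench below the neck's axis, z up, x square to a side. A flat shoulder 20 mm below the rim stops the cap's skirt.
- mouth (a point): Centre of the neck's opening, level with the rim; axes as the canister's. The rim's outer edge is bevelled 3 mm at 45 degrees, which helps to centre the cap.
- hook_tops (a point): On the neck's axis, 3 mm below the rim, level with the flat tops (edges bevelled 1 mm) of four equal hooks round the neck, to 26 mm from the axis, with four gaps 34 degrees wide, 90 degrees apart. Gap angle not given: within 0.55 rad either way of the canister's x and y axes; look or feel. With lugs on the hook tops the cap's origin is 4 mm below the rim; dropped into the gaps and let go, 9.5 mm.
- locked (a point): On the neck's axis, 13 mm below the rim: where the cap's origin is once locked. Clockwise (from above) of each gap is the hook's lip, 16 degrees; lugs pass under it only with the cap's origin 16 mm or more below the rim. Then a notch 19 degrees wide (0.74 rad from mid-gap) and a solid stop. At the stop, let go, the lugs spring up 3 mm into the notches.
- paint_tin: Blue paint tin, 103 mm across, 114 mm high, loose, origin at the centre of its underside. To be left alone.
- tape_roll: Yellow roll of tape lying flat, 88 mm across, 24 mm high, loose, origin at the centre of its underside. To be left alone.
- screwdriver: Black-handled screwdriver, 200 mm long, lying loose on the bench beyond the other things, along its own x, handle to -x. To be left alone.

How it is judged:
By the outcome, as a careful person would: the job done as asked, in the order asked, and still so for the second after the job is handed in, with the robot touching nothing.
It also fails if it takes over 72 s, if anything falls off the work surface, if the arm or the gripper's body presses on something with over 40 N, if the wrist force passes 120 N, or if a joint passes its speed limit or range.

ROBOT

A 6-joint arm with a two-finger parallel gripper is mounted at the origin on the work surface. World frame = base frame: x ahead of the robot, y to its left, z up, the work surface at z = 0. Lengths are in mm, angles in rad, forces in N, time in s.
With the tool pointing down it reaches from about 350 to 975 mm from the base axis. Payload 7.1 kg.
Tool frame: the origin (TCP) lies at the very end of the fingers, on their centre line; the grasp point (between the pads) lies 19 mm behind it (ctrl.grip_point_offset is the distance from the TCP to the grasp point, in mm); x points along the fingers, y is the direction in which the jaws open and shut, and the axes are right-handed (so a half turn about x gives the same grasp; the last joint's range is limited). The gripper opens to 88 mm and grips with 3 to 60 N. Pads are 20 mm wide; open, the fingers measure 115 mm over their backs; the gripper's body (75 mm by 178 mm) begins 61 mm behind the grasp point.
Start: joints at [-1.247, 0.423, 1.63, -0, 1.089, -0.019], TCP at [210.095, -588.613, 222.675] pointing down, gripper open.
Joint ranges: [-3, 3], [-0.9, 2.11], [0.09, 2.58], [-1.31, 4.45], [0.11, 2.69], [-2.54, 2.54]. Speed limits (rad/s): [2.39, 2.39, 3.01, 3.14, 3.14, 3.14].

INTERFACE

Orientations are given as a rotation vector (axis times angle).
In Python, from workcell import ctrl, vision, workorder gives the robot as it stands.
- The arm moves only by the shell command python3 -m crank 'ROWS'. ROWS is JSON, a list of rows, each a list of 3 entries, a list of its own where there are three numbers: the shift along the tool's x, y, z in m, then the turn, a rotation vector about the tool's x, y, z in rad, then the finger opening in m, from 0 to 0.0878. In form: [[[dx, dy, dz], [wx, wy, wz], jaw], ...]. A call has exactly 8 rows; each row shifts and turns the commanded pose from where the row before left it, along the tool's axes as they then stand; what a row does not reach is not made up. A row lasts 1/12 s, in which the tool goes at most 41.7 mm and 7.16 degrees, less where a joint would pass 70% of its speed; a pose out of reach is approached as far as the arm can. A call with a gripper value outside its range is refused whole. The fingers move at their own pace and stop on an object; the grip force is fixed at half the most. Time passes only in rows, so rows that do not move let the fingers close, or fill a call up. It gives the time, the measured TCP pose, the force and the opening at its end, in the units of the state.
- ctrl.get_obs(): the state, without advancing time (a new reading comes with each control period).
- vision.get_image(name): name is "side" or "top" or "wrist"; returns a dict with "img" (480x640x3 uint8, blue, green, red), "mtx" (3x3 intrinsics, pixels), "k1" (the pictures are not rectified: a ray, as slopes to the right and down, at radius r is drawn at 1 + k1 r^2 times it, then the intrinsics apply), "rvec" (rotation vector, rad) and "tvec" (3), from world to camera coordinates, as OpenCV has them; the wrist camera has in their place "hand_eye" (4x4, takes a point from camera to tool coordinates, whose origin is the TCP and whose axes are the tool frame's). Camera axes: x right, y down, z forward; pixel columns grow to the right and rows downward; lengths in mm; the calibration is good to about 2 mm. A picture is of the moment at which its call begins: read the wrist's pose just before it. There is no depth.
- workorder.close_job(): hands the job in, once; it reports no verdict.
The state is a dict: "t": time; "qpos": joint angles; "qvel": joint speeds; "joint_torque": joint torques, N m; "ee_pos": TCP position; "orientation": TCP orientation; "ft_force": force on the tool from outside, world axes, zero at the start; "moment": the same for the moment, N m; "width": finger opening in mm.
Only numpy, scipy, OpenCV 4.12 (cv2) and the standard library are available. Lean on these libraries where they do the work, as an engineer would, in place of code of your own. Each camera call takes 0.05 s, during which the arm holds its last target.

## Working session

There is one attempt and no reset: what is moved stays moved. The work goes in short steps, Python scripts to look and compute and a shell command to move; the robot and the scene stay as the last step left them, time stands still between calls to the robot, and variables do not carry over. Pictures are saved under pics/ and viewed, and the job is handed in when it is done.

```bash
ls; mkdir -p pics; cat > h.py <<'E'
import numpy as np, cv2, json
from workcell import ctrl, vision, workorder
def snap(name, out):
    o=ctrl.get_obs(); d=vision.get_image(name); cv2.imwrite('pics/'+out+'.png', d['img'])
    return o,d
def cam(d,o=None):
    """R (cam->world), C"""
    if 'rvec' in d and d.get('rvec') is not None:
        R=cv2.Rodrigues(np.array(d['rvec'],float))[0]; t=np.array(d['tvec'],float).reshape(3)
        return R.T, -R.T@t
    H=np.array(d['hand_eye'],float); Rt=cv2.Rodrigues(np.array(o['orientation'],float))[0]
    return Rt@H[:3,:3], Rt@H[:3,3]+np.array(o['ee_pos'])
def und(d,uv):
    K=np.array(d['mtx'],float); uv=np.array(uv,float).reshape(-1,1,2)
    return cv2.undistortPoints(uv,K,np.array([d['k1'],0,0,0.]),None,None).reshape(-1,2)
def plane(d,uv,z,o=None):
    R,C=cam(d,o); n=und(d,uv); r=np.c_[n,np.ones(len(n))]@R.T
    return C+r*((z-C[2])/r[:,2])[:,None]
def proj(d,P,o=None):
    R,C=cam(d,o); p=(np.array(P,float).reshape(-1,3)-C)@R
    n=p[:,:2]/p[:,2:]; r2=(n**2).sum(1,keepdims=True); n=n*(1+d['k1']*r2); K=np.array(d['mtx'],float)
    return n@K[:2,:2].T+K[:2,2]
E
python3 - <<'E'
from h import *
print(ctrl.get_obs()); print(ctrl.grip_point_offset)
for n in ('side','top','wrist'):
    o,d=snap(n,n+'0'); print(n,{k:np.round(np.array(v),4).tolist() for k,v in d.items() if k!='img'}, cam(d,o)[1])
E
```

```text
pics
{'t': 0.0, 'qpos': array([-1.24700139e+00,  4.23823936e-01,  1.63067036e+00, -1.33457522e-05,
        1.08860741e+00, -1.89654017e-02]), 'qvel': array([ 6.66216929e-04,  1.95345850e-03, -1.09053920e-03, -8.31823887e-05,
       -5.28881351e-04, -4.07261296e-04]), 'joint_torque': array([-1.24852464e-03, -5.44625473e+01, -2.73661995e+01,  6.43745530e-02,
        2.27085646e-02, -1.38484252e-04]), 'ee_pos': array([ 209.92165687, -588.10923434,  221.91997115]), 'orientation': array([ 2.03565818,  0.35391625, -2.0361557 ]), 'ft_force': array([ 0.68442449,  0.25589475, -0.06752771]), 'moment': array([ 0.03665032, -0.01200396,  0.01053255]), 'width': 88.00137552866346}
18.700000000000003
side {'mtx': [[455.8023, 0.0, 317.088], [0.0, 455.8023, 241.6572], [0.0, 0.0, 1.0]], 'k1': -0.0675, 'rvec': [2.4165, -0.18, 0.0771], 'tvec': [-628.6944, 136.2333, 709.2137]} [ 562.28248407 -455.04107232  627.35659443]
top {'mtx': [[517.0705, 0.0, 323.1532], [0.0, 517.0705, 243.4492], [0.0, 0.0, 1.0]], 'k1': 0.0449, 'rvec': [2.0986, -2.1187, 0.154], 'tvec': [25.0051, 647.5544, 831.9818]} [485.528635   -13.33092837 936.07156188]
wrist {'mtx': [[364.5835, 0.0, 317.3894], [0.0, 364.5835, 239.2312], [0.0, 0.0, 1.0]], 'k1': -0.0593, 'hand_eye': [[0.0002, -0.2583, 0.9661, -162.1933], [1.0, -0.0012, -0.0005, -0.234], [0.0013, 0.9661, 0.2583, -69.9653], [0.0, 0.0, 0.0, 1.0]]} [ 275.81790316 -564.62998196  384.19238269]
```

View pics/top0.png

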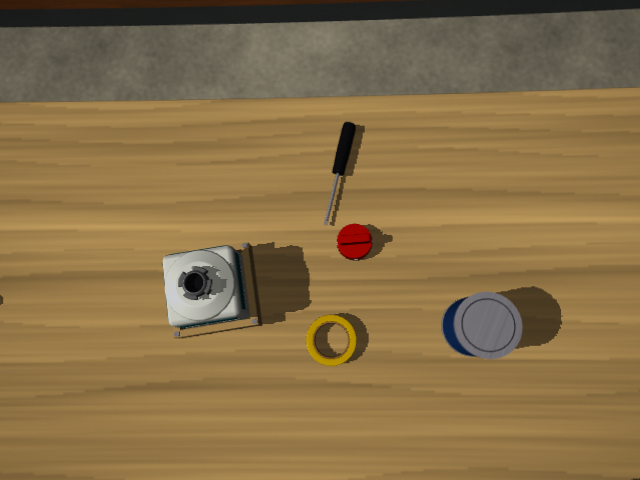

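View pics/side0.png

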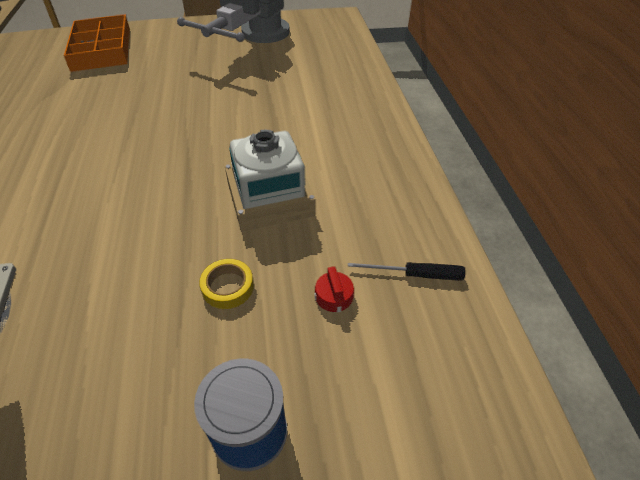

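View pics/wrist0.png

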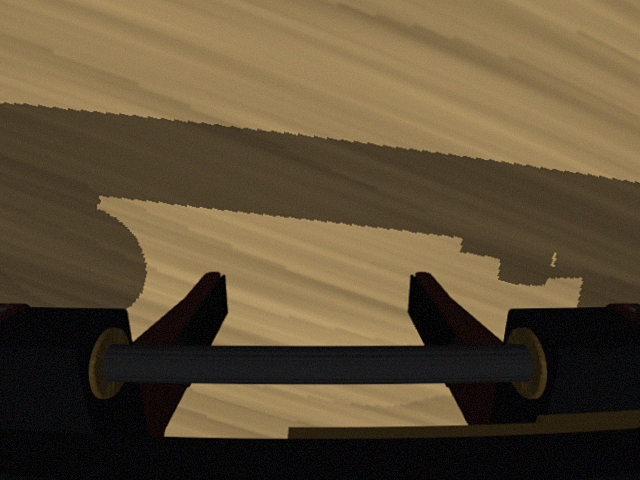

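Top view: neck near (195,283), cap (355,242), tape (331,340), tin (487,326), screwdriver around (340,170). I'll measure the cap and neck in both views.

```bash
python3 - <<'E'
from h import *
S={}
for n in ('top','side'):
    o,d=snap(n,n+'1'); S[n]=d
    im=d['img']; hsv=cv2.cvtColor(im,cv2.COLOR_BGR2HSV)
    m=cv2.inRange(hsv,(0,170,60),(6,255,255))|cv2.inRange(hsv,(174,170,60),(180,255,255))
    k,l,st,c=cv2.connectedComponentsWithStats(m); 
    for i in range(1,k):
        if st[i,4]>150: print(n,st[i],c[i])
d=S['top']
for (nm,x,y,w,h) in (('neck',150,235,90,90),('cap',325,212,60,60)):
    c=d['img'][y:y+h,x:x+w]; cv2.imwrite(f'pics/{nm}_top.png',cv2.resize(c,None,fx=6,fy=6,interpolation=cv2.INTER_CUBIC))
d=S['side']
for (nm,x,y,w,h) in (('neck',220,115,90,90),('cap',305,260,60,60)):
    c=d['img'][y:y+h,x:x+w]; cv2.imwrite(f'pics/{nm}_side.png',cv2.resize(c,None,fx=6,fy=6,interpolation=cv2.INTER_CUBIC))
d=S['top']
print(plane(d,[[195,283]],150),plane(d,[[355,242]],27),plane(d,[[331,340]],24),plane(d,[[487,326]],114),plane(d,[[350,125],[328,222]],10))
d=S['side']
print(plane(d,[[264,136]],150))
E
```

```text
top [337 224  35  36 937] [353.99786553 240.88473853]
side [ 315  267   39   45 1250] [333.8992 290.2384]
[[571.87157954 212.80513919 150.        ]] [[655.72192673 -36.86544689  27.        ]] [[484.19681628   7.59266571  24.        ]] [[ 504.73676317 -235.65000306  114.        ]] [[884.4947974  -31.59302746  10.        ]
 [696.90727971  11.53012116  10.        ]]
[[573.50630382 215.65386851 150.        ]]
```

```bash
python3 - <<'E'
import cv2,numpy as np
a=[cv2.imread(f'pics/{n}.png') for n in ('neck_top','neck_side')]
cv2.imwrite('pics/n2.png',cv2.resize(np.hstack(a),(800,400)))
a=[cv2.imread(f'pics/{n}.png') for n in ('cap_top','cap_side')]
cv2.imwrite('pics/c2.png',np.hstack(a))
E
```

```text
(no output)
```

View pics/n2.png

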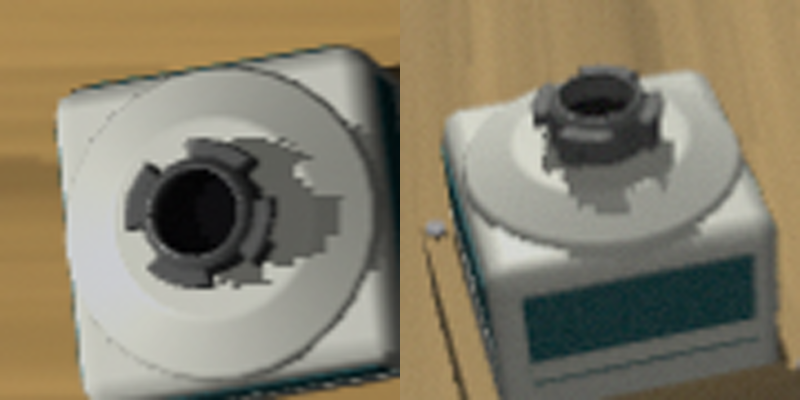

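View pics/c2.png

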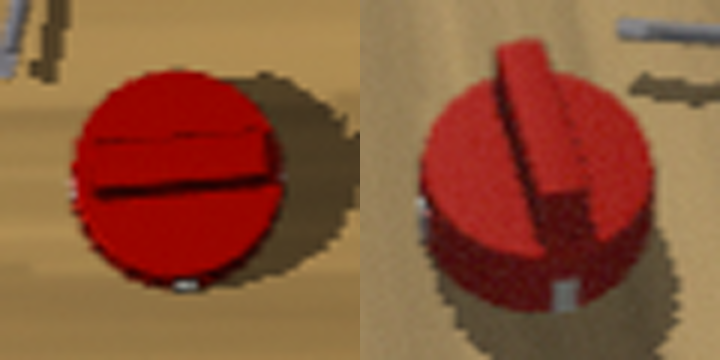

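The neck bore in the crop is at about (195,207), with four hooks rotated visibly from the image axes. The cap's bar lies nearly along image x, with white ticks at left and bottom. Now computing positions.

```bash
python3 - <<'E'
from h import *
d=vision.get_image('top'); im=d['img']
f=lambda u,v,x0,y0,s:[(u+.5)/s-.5+x0,(v+.5)/s-.5+y0]
s=6*800/1080
# neck bore: dark
g=cv2.cvtColor(im,cv2.COLOR_BGR2GRAY)
m=(g[255:310,165:225]<32).astype(np.uint8); cs,_=cv2.findContours(m,cv2.RETR_EXTERNAL,cv2.CHAIN_APPROX_NONE)
c=max(cs,key=cv2.contourArea); e=cv2.fitEllipse(c); print(e)
uv=[e[0][0]+165,e[0][1]+255]; print('bore',uv,plane(d,[uv],150),plane(d,[uv],147))
pts=[f(a,b,325,212,6) for a,b in((95,140),(265,130),(268,181),(95,191))]
P=plane(d,pts,48); print('bar',P,P.mean(0)); 
print(np.linalg.norm(np.diff(P,axis=0),axis=1), [np.arctan2(*(P[j]-P[i])[[1,0]]) for i,j in((1,0),(2,3))])
# cap shell silhouettes: centroid of the top disc ellipse from red contour, z~27
hsv=cv2.cvtColor(im,cv2.COLOR_BGR2HSV)
# canister top edge direction
pts=[f(a,b,150,235,s) for a,b in((62,100),(345,47),(90,395))]
print('can edges',plane(d,pts,125))
# wrist axes
o=ctrl.get_obs(); R=cv2.Rodrigues(o['orientation'])[0]; print(R.round(3))
# side: bar corners
d2=vision.get_image('side')
pts=[f(a,b,305,260,6) for a,b in((498,50),(545,40),(590,190),(541,197))]
pts=[[ (a-360+.5)/6-.5+305,(b+.5)/6-.5+260] for a,b in((498,50),(545,40),(590,190),(541,197))]
P=plane(d2,pts,48); print('bar side',P,P.mean(0)); print(np.linalg.norm(np.diff(P,axis=0),axis=1),[np.arctan2(*(P[j]-P[i])[[1,0]]) for i,j in((3,0),(2,1))])
x0,y0=220,115
g2=cv2.cvtColor(d2['img'],cv2.COLOR_BGR2GRAY)
uv=[(597-400+.5)/s-.5+x0,(97+.5)/s-.5+y0]; print('bore side',uv,plane(d2,[uv],150))
E
```

```text
((28.45509910583496, 27.242897033691406), (17.31862449645996, 18.538610458374023), 24.060579299926758)
bore [193.45509910583496, 282.2428970336914] [[573.06567671 215.23687366 150.        ]] [[573.39975714 216.10919043 147.        ]]
bar [[664.74143176 -11.05605795  48.        ]
 [667.03096035 -60.56745554  48.        ]
 [651.90750023 -61.10419326  48.        ]
 [649.60890218 -10.8732519   48.        ]] [658.32219863 -35.90023966  48.        ]
[49.56430604 15.13298164 50.28350648] [np.float64(1.6170058633088358), np.float64(1.6165250261483881)]
can edges [[616.77890067 272.20226086 125.        ]
 [634.85867745 170.44546427 125.        ]
 [511.70259252 256.76678477 125.        ]]
[[-0.     0.336 -0.942]
 [ 0.    -0.942 -0.336]
 [-1.    -0.001 -0.   ]]
bar side [[650.98035585 -11.4858076   48.        ]
 [664.06600395  -9.96712444  48.        ]
 [666.87165479 -60.00170007  48.        ]
 [653.99620797 -60.30241398  48.        ]] [658.97855564 -35.43926152  48.        ]
[13.17348036 50.11317626 12.87895802] [np.float64(1.6324971344349606), np.float64(1.6268119062856905)]
bore side [263.9375, 136.4375] [[573.30445562 214.37841902 150.        ]]
```

Both views agree: bar centre at (658.5,−35.7) along 1.62 rad, mouth at (573.2,214.9). The sizes come out right (bar ~50×14). Heading over to the cap at the present height, above the 114 mm tin.

```bash
python3 -m crank '[[[0,-0.02,-0.033],[0,0,0],0.0878],[[0,-0.02,-0.033],[0,0,0],0.0878],[[0,-0.02,-0.033],[0,0,0],0.0878],[[0,-0.02,-0.033],[0,0,0],0.0878],[[0,-0.02,-0.033],[0,0,0],0.0878],[[0,-0.02,-0.033],[0,0,0],0.0878],[[0,-0.02,-0.033],[0,0,0],0.0878],[[0,-0.02,-0.033],[0,0,0],0.0878]]'
python3 -m crank '[[[0,-0.02,-0.033],[0,0,0],0.0878],[[0,-0.02,-0.033],[0,0,0],0.0878],[[0,-0.02,-0.033],[0,0,0],0.0878],[[0,-0.02,-0.033],[0,0,0],0.0878],[[0,-0.02,-0.033],[0,0,0],0.0878],[[0,-0.02,-0.033],[0,0,0],0.0878],[[0,-0.02,-0.033],[0,0,0],0.0878],[[0,-0.02,-0.033],[0,0,0],0.0878]]'
python3 -m crank '[[[0,0,0],[-0.12,0,0],0.0878],[[0,0,0],[-0.12,0,0],0.0878],[[0,0,0],[-0.12,0,0],0.0878],[[0,0,0],[-0.12,0,0],0.0878],[[0,0,0],[-0.12,0,0],0.0878],[[0,0,0],[-0.12,0,0],0.0878],[[0,0,0],[-0.12,0,0],0.0878],[[0,0,0],[-0.12,0,0],0.0878]]'
cat >> h.py <<'E'
def go(x,y,z,ang):
    """needed tool-frame shift (mm) in present axes, yaw turn about tool x"""
    o=ctrl.get_obs(); R=cv2.Rodrigues(o['orientation'])[0]
    a=np.arctan2(R[1,1],R[0,1]); dw=np.array([x,y,z])-o['ee_pos']
    t=(ang-a+np.pi)%(2*np.pi)-np.pi
    print('t',round(o['t'],2),'p',o['ee_pos'].round(1),'tooly ang',round(a,4),'tilt xz',R[:,0].round(4),'shift',(R.T@dw).round(1),'turn about x',round(-t,4),'q',o['qpos'].round(3),'F',o['ft_force'].round(1),'M',o['moment'].round(2),'w',round(o['width'],1))
E
python3 -c "
from h import *
go(658.5,-35.7,120,.05)"
```

```text
t: 1.02
ee_pos: [405.9, -347.7, 222.9]
orientation: [2.036, 0.352, -2.035]
ft_force: [0.6, -0.9, -0.1]
width: 88.2
t: 1.68
ee_pos: [600.8, -108.0, 222.8]
orientation: [2.035, 0.352, -2.035]
ft_force: [0.8, -0.8, 0.2]
width: 87.7
t: 2.35
ee_pos: [599.8, -109.7, 222.6]
orientation: [1.4, 1.074, -1.4]
ft_force: [-0.3, -0.3, -0.2]
width: 87.7
t 2.35 p [ 599.8 -109.7  222.6] tooly ang -0.262 tilt xz [-1.e-04  0.e+00 -1.e+00] shift [102.6  37.5 -86.7] turn about x -0.312 q [-0.2    0.401  1.665 -0.     1.076  0.062] F [-0.3 -0.3 -0.2] M [-0.01 -0.04  0.05] w 87.7
```

```bash
python3 -m crank '[[[0.025,0.0095,-0.0217],[0,0,0],0.0878],[[0.025,0.0095,-0.0217],[0,0,0],0.0878],[[0.025,0.0095,-0.0217],[0,0,0],0.0878],[[0.025,0.009,-0.0216],[0,0,0],0.0878],[[0,0,0],[-0.104,0,0],0.0878],[[0,0,0],[-0.104,0,0],0.0878],[[0,0,0],[-0.104,0,0],0.0878],[[0,0,0],[0,0,0],0.0878]]'
python3 - <<'E'
from h import *
go(658.5,-35.7,60,.05)
o,d=snap('wrist','w1'); print(proj(d,[[658.5,-35.7,48],[573.2,214.9,150]],o))
E
```

```text
t: 3.02
ee_pos: [658.9, -35.8, 122.2]
orientation: [1.173, 1.232, -1.174]
ft_force: [-0.3, -0.1, 0.8]
width: 87.8
t 3.02 p [658.9 -35.8 122.2] tooly ang 0.0481 tilt xz [-7.e-04  0.e+00 -1.e+00] shift [62.2 -0.3 -0.1] turn about x -0.0019 q [-0.072  0.591  1.61  -0.     0.942 -0.12 ] F [-0.3 -0.1  0.8] M [-0.06 -0.07  0.03] w 87.8
[[ 317.86037322  249.54197921]
 [ 136.18139482 -286.46070178]]
```

View pics/w1.png

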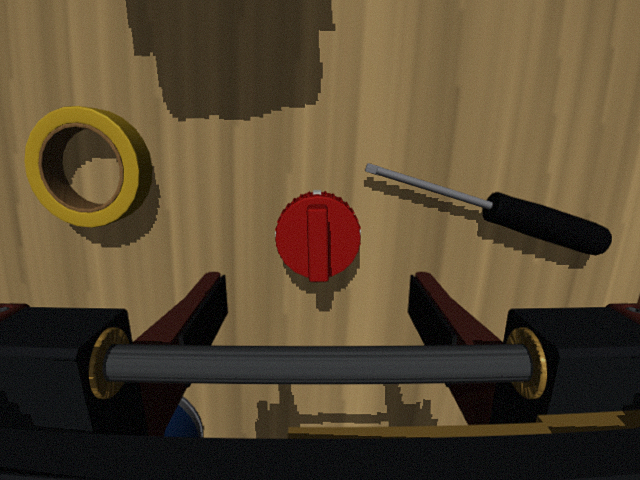

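The bar lies from (317,205) to (318,282), centred between the fingers. I'll refine its centre from this closer view.

```bash
python3 - <<'E'
from h import *
im=cv2.imread('pics/w1.png')[180:300,260:380]; im=cv2.convertScaleAbs(im,alpha=1.5)
cv2.imwrite('pics/w1z.png',cv2.resize(im,None,fx=5,fy=5,interpolation=cv2.INTER_CUBIC))
E
```

```text
(no output)
```

View pics/w1z.png

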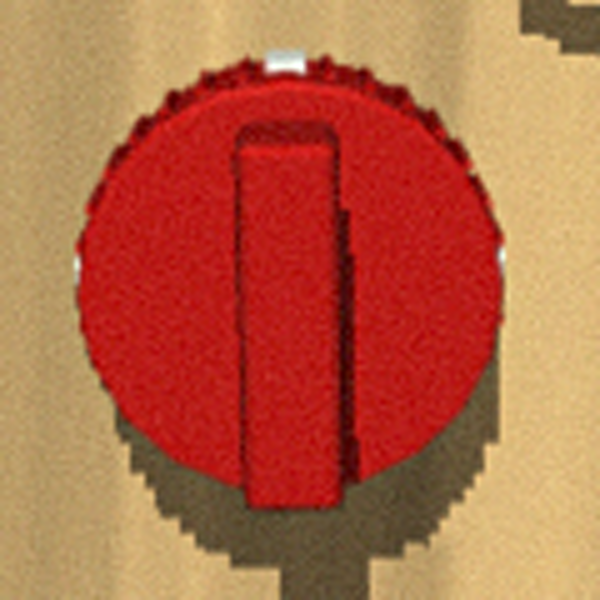

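```bash
python3 - <<'E'
from h import *
o=ctrl.get_obs(); d=vision.get_image('wrist')
P=plane(d,[[(a+.5)/5-.5+260,(b+.5)/5-.5+180] for a,b in((238,147),(335,147),(342,505),(247,505))],48,o)
print(P.round(1),P.mean(0).round(1)); print([np.arctan2(*(P[j]-P[i])[[1,0]]) for i,j in((3,0),(2,1))],np.linalg.norm(np.diff(P,axis=0),axis=1))
c=P.mean(0)
go(c[0],c[1],30,.05)
E
```

```text
[[650.4  -8.4  48. ]
 [663.2  -7.9  48. ]
 [666.5 -58.1  48. ]
 [653.4 -58.6  48. ]] [658.4 -33.3  48. ]
[np.float64(1.629396976870036), np.float64(1.63772311478181)] [12.75788433 50.29393992 13.17670119]
t 3.12 p [659.  -36.1 122.6] tooly ang 0.0407 tilt xz [-0.  0. -1.] shift [92.6 -0.5 -2.8] turn about x -0.0093 q [-0.073  0.59   1.61   0.     0.942 -0.113] F [ 0.3 -0.   0. ] M [ 0.02 -0.1   0.02] w 87.8
```

```bash
python3 -m crank '[[[0.02,-0.0005,-0.0015],[-0.018,0,0],0.0878],[[0.02,0,0],[0,0,0],0.0878],[[0.02,0,0],[0,0,0],0.0878],[[0.014,0,0],[0,0,0],0.0878],[[0.012,0,0],[0,0,0],0.0878],[[0.006,0,0],[0,0,0],0.0878],[[0,0,0],[0,0,0],0.0878],[[0,0,0],[0,0,0],0.0878]]'
python3 - <<'E'
from h import *
go(658.4,-34.6,29.5,.06)
E
```

```text
t: 3.78
ee_pos: [658.6, -34.7, 30.9]
orientation: [1.164, 1.237, -1.164]
ft_force: [-0.3, 0.1, 0.4]
width: 87.7
t 3.78 p [658.6 -34.7  30.9] tooly ang 0.0614 tilt xz [ 2.e-04 -0.e+00 -1.e+00] shift [ 1.4 -0.2 -0.1] turn about x 0.0014 q [-0.071  0.716  1.636  0.     0.789 -0.132] F [-0.3  0.1  0.4] M [-0.04 -0.08 -0.01] w 87.7
```

```bash
python3 -m crank '[[[0.001,0,0],[0,0,0],0.03],[[0,0,0],[0,0,0],0.03],[[0,0,0],[0,0,0],0.03],[[0,0,0],[0,0,0],0.03],[[0,0,0],[0,0,0],0.03],[[0,0,0],[0,0,0],0.03],[[0,0,0],[0,0,0],0.02],[[0,0,0],[0,0,0],0.02]]'
python3 -m crank '[[[0,0,0],[0,0,0],0.015],[[0,0,0],[0,0,0],0.01],[[0,0,0],[0,0,0],0.005],[[0,0,0],[0,0,0],0],[[0,0,0],[0,0,0],0],[[0,0,0],[0,0,0],0],[[0,0,0],[0,0,0],0],[[0,0,0],[0,0,0],0]]'
python3 - <<'E'
from h import *
go(658.4,-34.6,29.5,.06)
E
```

```text
t: 4.45
ee_pos: [658.4, -34.6, 29.7]
orientation: [1.163, 1.238, -1.163]
ft_force: [-0.5, 0.4, -0.2]
width: 38.3
t: 5.12
ee_pos: [658.4, -34.6, 29.7]
orientation: [1.163, 1.238, -1.163]
ft_force: [0.7, -0.4, -0.4]
width: 14.0
t 5.12 p [658.4 -34.6  29.7] tooly ang 0.062 tilt xz [ 0.  0. -1.] shift [ 0.2  0.  -0. ] turn about x 0.002 q [-0.071  0.718  1.637  0.     0.787 -0.133] F [ 0.7 -0.4 -0.4] M [-0.04 -0.15  0.01] w 14.0
```

Held at 14.0 mm. Lifting.

```bash
python3 -m crank '[[[-0.01,0,0],[0,0,0],0],[[-0.02,0,0],[0,0,0],0],[[-0.03,0,0],[0,0,0],0],[[-0.03,0,0],[0,0,0],0],[[-0.03,0,0],[0,0,0],0],[[-0.03,0,0],[0,0,0],0],[[-0.03,0,0],[0,0,0],0],[[-0.02,0,0],[0,0,0],0]]'
python3 - <<'E'
from h import *
go(573.2,214.9,230,.06)
o,d=snap('wrist','w2')
o,d=snap('side','s2')
E
```

```text
t: 5.78
ee_pos: [659.1, -34.6, 233.7]
orientation: [1.165, 1.235, -1.161]
ft_force: [0.6, 0.0, -0.8]
width: 13.6
t 5.78 p [659.1 -34.6 233.7] tooly ang 0.062 tilt xz [ 3.6e-03 -2.0e-04 -1.0e+00] shift [   3.4  -70.3 -254.4] turn about x 0.002 q [-0.071  0.462  1.541  0.     1.136 -0.133] F [ 0.6  0.  -0.8] M [-0.08 -0.1   0.02] w 13.6
```

View pics/w2.png

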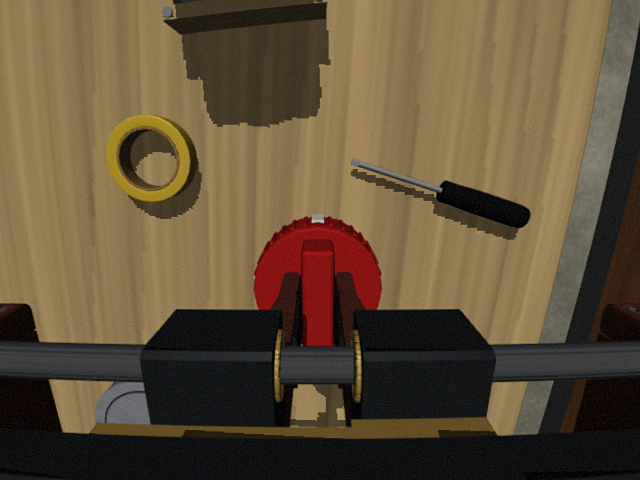

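View pics/s2.png

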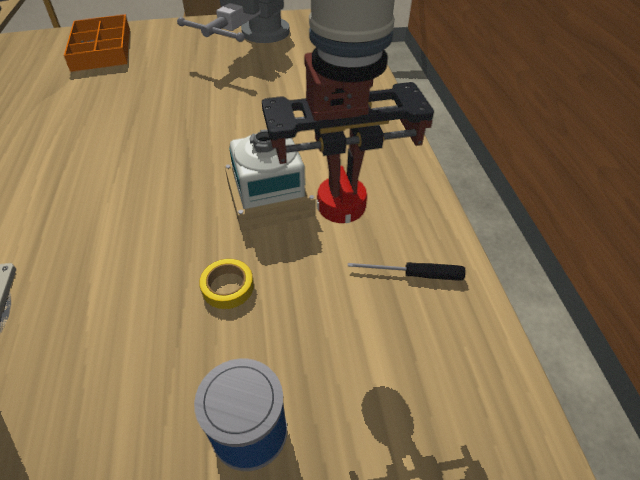

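Cap is held square in the jaws, lifted clear. Moving to where the wrist camera sees the neck past the cap.

```bash
python3 -m crank '[[[0,-0.010,-0.024],[0,0,0],0],[[0,-0.014,-0.033],[0,0,0],0],[[0,-0.014,-0.033],[0,0,0],0],[[0,-0.014,-0.033],[0,0,0],0],[[0,-0.014,-0.031],[0,0,0],0],[[0,-0.004,-0.012],[0,0,0],0],[[0,0,0],[0,0,0],0],[[0,0,0],[0,0,0],0]]'
python3 - <<'E'
from h import *
go(573.2,214.9,230,.06)
o,d=snap('wrist','w3'); print(proj(d,[[573.2,214.9,150]],o))
im=d['img']
u,v=proj(d,[[573.2,214.9,150]],o)[0]; u,v=int(u),int(v)
y0=max(0,v-60);c=im[y0:v+60,u-60:u+60]; print(u-60,y0)
cv2.imwrite('pics/w3z.png',cv2.resize(cv2.convertScaleAbs(c,alpha=1.5),None,fx=5,fy=5,interpolation=cv2.INTER_CUBIC))
E
```

```text
t: 6.55
ee_pos: [577.9, 126.9, 229.1]
orientation: [1.161, 1.239, -1.163]
ft_force: [-0.3, 0.2, -0.5]
width: 13.6
t 6.55 p [577.9 126.9 229.1] tooly ang 0.0637 tilt xz [-8.e-04 -6.e-04 -1.e+00] shift [ -1.    0.9 -88.1] turn about x 0.0037 q [ 1.960e-01  3.680e-01  1.700e+00 -1.000e-03  1.075e+00  1.330e-01] F [-0.3  0.2 -0.5] M [-0.05 -0.13 -0.03] w 13.6
[[319.76528476 113.59250205]]
259 53
```

View pics/w3.png

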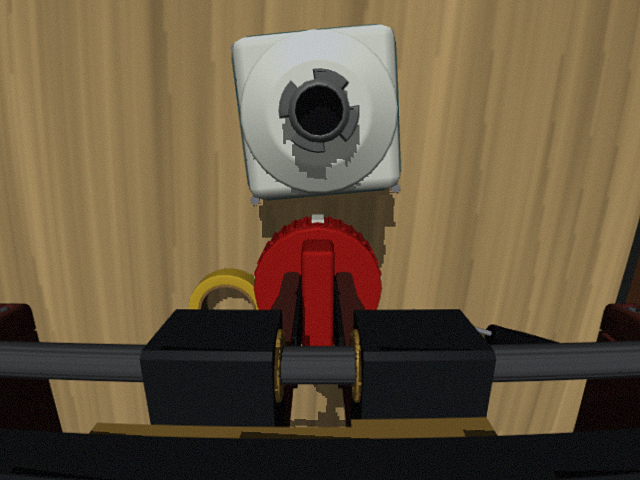

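View pics/w3z.png

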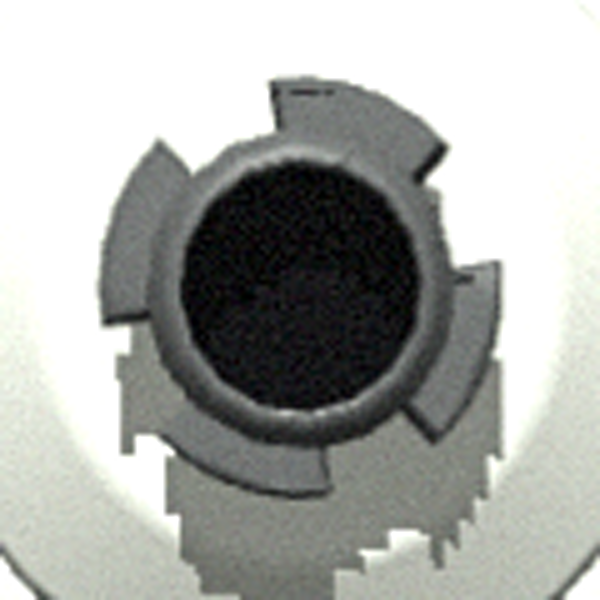

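The neck fills the crop around (300,285), with hook outer corners at (272,80)-(445,150), (500,262)-(435,440), (328,492)-(165,435) and (105,322)-(160,142). I'll turn those into gap angles and compare the mouth and cap positions in this same view.

```bash
python3 - <<'E'
from h import *
o=ctrl.get_obs(); d=vision.get_image('wrist'); im=d['img']
Z=lambda L:[[(a+.5)/5-.5+259,(b+.5)/5-.5+53] for a,b in L]
P=plane(d,Z([(272,80),(445,150),(500,262),(435,440),(328,492),(165,435),(105,322),(160,142)]),146.5,o)
g=cv2.cvtColor(im,cv2.COLOR_BGR2GRAY); m=(g[60:170,260:380]<30).astype(np.uint8)
cs,_=cv2.findContours(m,cv2.RETR_EXTERNAL,cv2.CHAIN_APPROX_NONE); c=max(cs,key=cv2.contourArea)
e=cv2.fitEllipse(c); print(e); uv=[e[0][0]+260,e[0][1]+60]; b=plane(d,[uv],150,o)[0]; print('bore',uv,b.round(1))
A=np.c_[2*P[:,:2],np.ones(8)]; s=np.linalg.lstsq(A,(P[:,:2]**2).sum(1),rcond=None)[0]; C=s[:2]; print('hook centre',C, 'r',np.linalg.norm(P[:,:2]-C,axis=1).round(1))
for cc in (C,b[:2]):
    th=np.arctan2(P[:,1]-cc[1],P[:,0]-cc[0]); print(np.degrees(th).round(1))
    for i,j in((1,2),(3,4),(5,6),(7,0)):
        w=np.degrees((th[i]-th[j])%(2*np.pi)); m_=th[j]+np.radians(w)/2; print('gap w',round(w,1),'mid',round(np.degrees(m_),1), 'mod90',round(np.degrees(m_)%90,1))
# cap shell top rim: red contour points, back half
hsv=cv2.cvtColor(im,cv2.COLOR_BGR2HSV)
print('cap col scan:')
for r in (250,260,270,280,290):
    row=((hsv[r,:,0]<6)|(hsv[r,:,0]>174))&(hsv[r,:,1]>150)&(hsv[r,:,2]>50); x=np.where(row)[0]; x=x[(x>240)&(x<400)]; print(r,x.min(),x.max())
R=cv2.Rodrigues(o['orientation'])[0]
w=im[210:228,305:332]; ys,xs=np.where(w.min(2)>120); print('tick',xs.mean()+305,ys.mean()+210)
E
python3 - <<'E'
import cv2
im=cv2.imread('pics/w3.png')[205:305,240:400]; cv2.imwrite('pics/w3c.png',cv2.resize(cv2.convertScaleAbs(im,alpha=1.6),None,fx=5,fy=5,interpolation=cv2.INTER_CUBIC))
E
```

```text
((57.72072219848633, 48.67692184448242), (46.27815628051758, 47.914215087890625), 3.723158597946167)
bore [317.7207221984863, 108.67692184448242] [572.3 217.1 150. ]
hook centre [573.11116564 216.11710218] r [25.7 24.9 25.6 25.5 25.4 25.2 25.5 25.4]
[ 101.7   46.9   11.6  -43.3  -78.5 -131.2 -168.   138. ]
gap w 35.3 mid 29.3 mod90 29.3
gap w 35.3 mid -60.9 mod90 29.1
gap w 36.9 mid -149.6 mod90 30.4
gap w 36.3 mid 119.9 mod90 29.9
[ 100.4   44.1    9.2  -43.6  -77.3 -128.4 -165.5  138.5]
gap w 34.8 mid 26.6 mod90 26.6
gap w 33.7 mid -60.5 mod90 29.5
gap w 37.1 mid -146.9 mod90 33.1
gap w 38.1 mid 119.5 mod90 29.5
cap col scan:
250 263 372
260 258 377
270 256 379
280 255 379
290 255 380
tick 317.2823529411765 218.30588235294118
```

View pics/w3c.png

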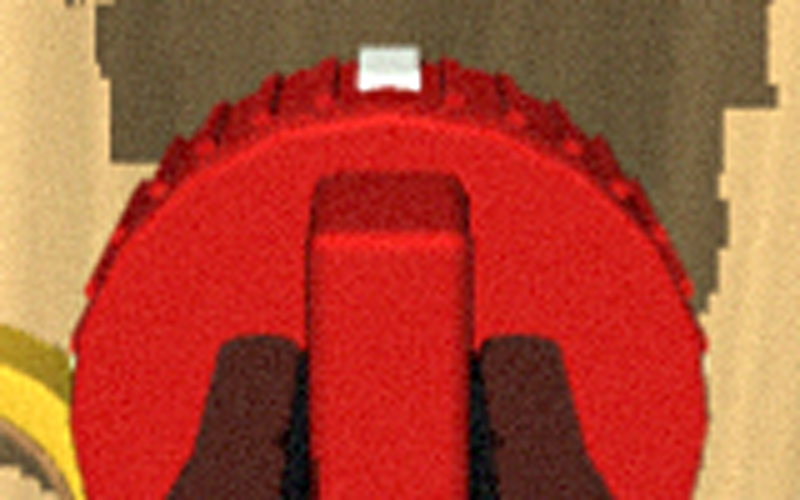

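```bash
python3 - <<'E'
from h import *
o=ctrl.get_obs(); d=vision.get_image('wrist')
R=cv2.Rodrigues(o['orientation'])[0]; p=o['ee_pos']
def T(uv,dz):
    P=plane(d,uv,p[2]+dz,o); return ((P-p)@R).round(2)
z=lambda u,v:[(u+.5)/5-.5+240,(v+.5)/5-.5+205]
print('bar end',T([z(310,238),z(470,238)],18.3),'-> axis z +26')
print('shell front',T([z(395,115)],-2.7),'+31.5'); print('tick bottom',T([z(388,88)],-7),'tick', T([z(388,48)],-29),'+31.5')
print('shell left right',T([[255,285],[380.5,285]],-2.7))
E
```

```text
bar end [[-18.31  -7.12 -26.57]
 [-18.31   6.08 -26.55]] -> axis z +26
shell front [[ 2.690e+00 -3.000e-02 -3.207e+01]] +31.5
tick bottom [[  6.99  -0.68 -33.69]] tick [[ 28.99  -0.69 -33.26]] +31.5
shell left right [[  2.71 -30.94  -3.5 ]
 [  2.69  30.03  -3.42]]
```

The hook-based gap angle is 29.6° (0.517 rad). The wrist-only fit puts the TCP at (573.45,215.5) and the top/side cameras at (573.1,215.9), so they agree. I'll aim at (573.3,215.7) and come on 0.35 rad counterclockwise of the gap.

```bash
python3 - <<'E'
from h import *
go(573.3,215.7,210,.867)
E
```

```text
t 6.7 p [578.7 125.6 229.3] tooly ang 0.0608 tilt xz [-2.e-04 -3.e-04 -1.e+00] shift [ 19.3   0.1 -90.3] turn about x -0.8062 q [ 0.194  0.368  1.699 -0.     1.075  0.133] F [-0.4 -0.1 -0.7] M [-0.03 -0.12 -0.03] w 13.7
```

```bash
python3 -m crank '[[[0,0,-0.025],[0,0,0],0],[[0.004,0,-0.033],[0,0,0],0],[[0.005,-0.0003,-0.0328],[0,0,0],0],[[0.005,0,0],[-0.115,0,0],0],[[0.005,0,0],[-0.115,0,0],0],[[0,0,0],[-0.115,0,0],0],[[0,0,0],[-0.115,0,0],0],[[0,0,0],[-0.115,0,0],0]]'
python3 -m crank '[[[0,0,0],[-0.115,0,0],0],[[0,0,0],[-0.116,0,0],0],[[0,0,0],[0,0,0],0],[[0,0,0],[0,0,0],0],[[0,0,0],[0,0,0],0],[[0,0,0],[0,0,0],0],[[0,0,0],[0,0,0],0],[[0,0,0],[0,0,0],0]]'
python3 - <<'E'
from h import *
go(572.9,216.2,190,.867)
o,d=snap('side','s4');o,d1=snap('top','t4')
a=d['img'][80:220,180:340]; b=d1['img'][220:360,110:270]
cv2.imwrite('pics/st4.png',cv2.resize(np.hstack([a,b]),None,fx=2.5,fy=2.5,interpolation=cv2.INTER_CUBIC))
go(572.9,216.2,190,.867)
E
```

```text
t: 7.37
ee_pos: [573.0, 216.1, 210.2]
orientation: [0.725, 1.447, -0.726]
ft_force: [-0.0, -0.1, -0.8]
width: 13.7
t: 8.03
ee_pos: [572.3, 217.3, 210.7]
orientation: [0.551, 1.5, -0.551]
ft_force: [-0.3, 0.7, -1.0]
width: 14.1
t 8.03 p [572.3 217.3 210.7] tooly ang 0.8669 tilt xz [-0. -0. -1.] shift [20.7 -0.5  1.1] turn about x -0.0001 q [ 0.343  0.418  1.669 -0.     1.055 -0.524] F [-0.3  0.7 -1. ] M [ 0.01 -0.12 -0.  ] w 14.1
t 8.13 p [572.3 217.3 210.7] tooly ang 0.8675 tilt xz [-0. -0. -1.] shift [20.7 -0.5  1.2] turn about x 0.0005 q [ 0.344  0.418  1.669 -0.     1.055 -0.524] F [-0.7 -1.  -1.2] M [-0.02 -0.15  0.02] w 13.8
```

View pics/st4.png

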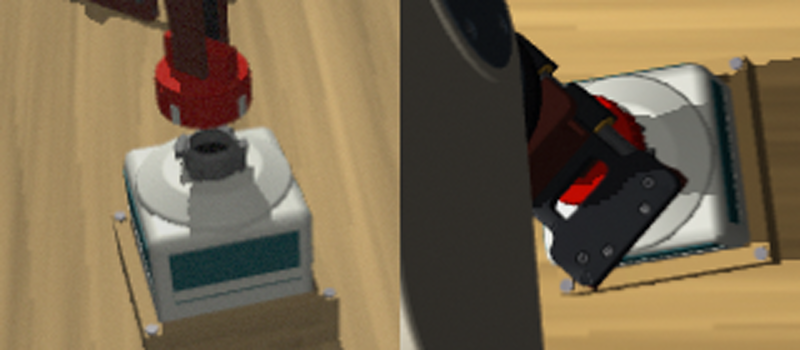

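```bash
python3 -m crank '[[[0.005,-0.0005,0.0012],[0,0,0],0],[[0.007,0,0],[0,0,0],0],[[0.007,0,0],[0,0,0],0],[[0.006,0,0],[0,0,0],0],[[0.003,0,0],[0,0,0],0],[[0,0,0],[0,0,0],0],[[0,0,0],[0,0,0],0],[[0,0,0],[0,0,0],0]]'
python3 - <<'E'
from h import *
go(572.9,216.2,176,.867)
o,d=snap('side','s5')
a=d['img'][90:190,200:330]; 
cv2.imwrite('pics/s5z.png',cv2.resize(cv2.convertScaleAbs(a,alpha=1.4),None,fx=6,fy=6,interpolation=cv2.INTER_CUBIC))
E
```

```text
t: 8.8
ee_pos: [573.1, 216.3, 182.8]
orientation: [0.55, 1.5, -0.55]
ft_force: [-0.2, 0.2, -1.0]
width: 13.7
t 8.8 p [573.1 216.3 182.8] tooly ang 0.8681 tilt xz [ 3.e-04  1.e-04 -1.e+00] shift [ 6.8 -0.2 -0.1] turn about x 0.0011 q [ 0.341  0.451  1.689  0.     1.001 -0.527] F [-0.2  0.2 -1. ] M [-0.06 -0.12 -0.  ] w 13.7
```

View pics/s5z.png

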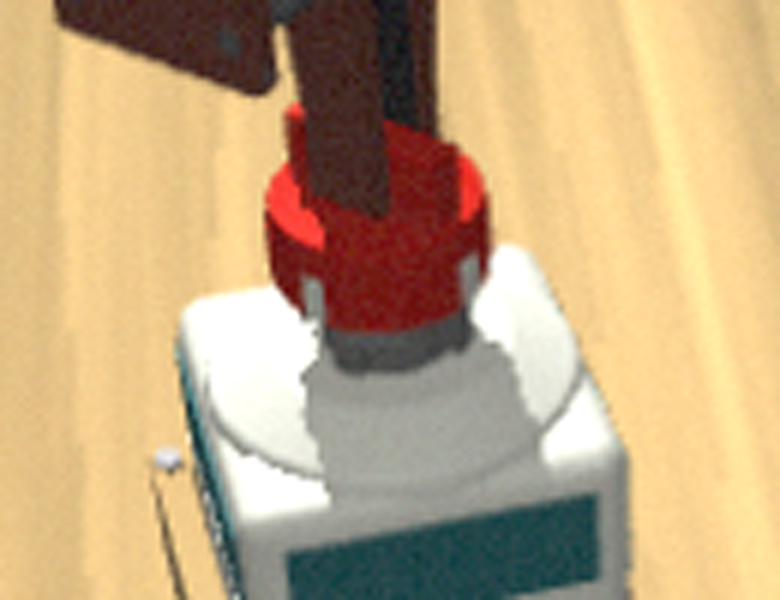

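```bash
python3 - <<'E'
from h import *
d=vision.get_image('side')
for c in ((573.2,214.9),(572.3,217.2)):
    for z in (180,166,153):
        P=[[c[0]+31.5*np.cos(t),c[1]+31.5*np.sin(t),z] for t in np.linspace(0,6.28,90)]; q=proj(d,P); print(c,z,((q.min(0)-[200,90])*6+3).round(0),((q.max(0)-[200,90])*6+3).round(0))
go(572.9,216.2,176,.867)
E
```

```text
(573.2, 214.9) 180 [267. 132.] [489. 259.]
(573.2, 214.9) 166 [272. 173.] [491. 300.]
(573.2, 214.9) 153 [277. 210.] [493. 338.]
(572.3, 217.2) 180 [263. 128.] [485. 254.]
(572.3, 217.2) 166 [269. 169.] [487. 296.]
(572.3, 217.2) 153 [274. 206.] [490. 333.]
t 8.9 p [573.1 216.3 183.1] tooly ang 0.868 tilt xz [ 6.e-04  3.e-04 -1.e+00] shift [ 7.1 -0.2 -0.1] turn about x 0.001 q [ 0.341  0.451  1.689  0.     1.001 -0.527] F [-0.8  0.4 -1. ] M [ 0.02 -0.12  0.01] w 13.8
```

The side view puts the cap at 267..490 px, bottom 333, which matches the predicted on-axis position to about 1 mm. Descending gently to the hook tops (expected TCP z ≈ 175.7).

```bash
python3 -m crank '[[[0.002,0,0],[0,0,0],0],[[0.002,0,0],[0,0,0],0],[[0.001,0,0],[0,0,0],0],[[0.001,0,0],[0,0,0],0],[[0.0005,0,0],[0,0,0],0],[[0,0,0],[0,0,0],0],[[0,0,0],[0,0,0],0],[[0,0,0],[0,0,0],0]]'
python3 -m crank '[[[0.0005,0,0],[0,0,0],0],[[0.0005,0,0],[0,0,0],0],[[0,0,0],[0,0,0],0],[[0,0,0],[0,0,0],0],[[0,0,0],[0,0,0],0],[[0,0,0],[0,0,0],0],[[0,0,0],[0,0,0],0],[[0,0,0],[0,0,0],0]]'
python3 -c "
from h import *
go(572.9,216.2,176,.867)"
```

```text
t: 9.57
ee_pos: [572.9, 216.2, 176.2]
orientation: [0.55, 1.5, -0.55]
ft_force: [1.1, 1.3, -0.5]
width: 13.6
t: 10.23
ee_pos: [573.0, 216.3, 175.4]
orientation: [0.55, 1.5, -0.55]
ft_force: [-0.8, -0.4, 3.8]
width: 13.6
t 10.23 p [573.  216.3 175.4] tooly ang 0.868 tilt xz [ 4.e-04  2.e-04 -1.e+00] shift [-0.6 -0.1 -0.1] turn about x 0.001 q [ 0.341  0.46   1.694  0.     0.987 -0.527] F [-0.8 -0.4  3.8] M [-0.07  0.01  0.01] w 13.6
```

Contact right where expected, on the hook tops (TCP 175.4, about 5 N). Pressing a touch more, then turning clockwise toward the gap.

```bash
python3 -m crank '[[[0.0005,0,0],[0,0,0],0],[[0,0,0],[0.03,0,0],0],[[0,0,0],[0.03,0,0],0],[[0,0,0],[0.03,0,0],0],[[0,0,0],[0.03,0,0],0],[[0,0,0],[0.03,0,0],0],[[0,0,0],[0,0,0],0],[[0,0,0],[0,0,0],0]]'
python3 -c "
from h import *
go(572.9,216.2,176,.517)"
```

```text
t: 10.9
ee_pos: [572.8, 216.1, 174.3]
orientation: [0.665, 1.467, -0.666]
ft_force: [0.1, -0.0, -0.7]
width: 13.7
t 10.9 p [572.8 216.1 174.3] tooly ang 0.7189 tilt xz [-4.e-04 -2.e-04 -1.e+00] shift [-1.7  0.2 -0. ] turn about x 0.2019 q [ 0.341  0.462  1.695 -0.     0.986 -0.377] F [ 0.1 -0.  -0.7] M [-0.03 -0.19  0.07] w 13.7
```

```bash
python3 -m crank '[[[0.0003,0,0],[0.03,0,0],0],[[0.0003,0,0],[0.03,0,0],0],[[0.0003,0,0],[0.03,0,0],0],[[0.0003,0,0],[0.03,0,0],0],[[0.0003,0,0],[0.03,0,0],0],[[0,0,0],[0.03,0,0],0],[[0,0,0],[0.022,0,0],0],[[0,0,0],[0,0,0],0]]'
python3 -c "
from h import *
go(572.9,216.2,170,.517)"
```

```text
t: 11.57
ee_pos: [572.7, 216.1, 172.9]
orientation: [0.821, 1.41, -0.822]
ft_force: [-0.3, -0.1, -0.8]
width: 13.6
t 11.57 p [572.7 216.1 172.9] tooly ang 0.5158 tilt xz [-4.e-04 -1.e-04 -1.e+00] shift [2.9 0.2 0. ] turn about x -0.0012 q [ 0.341  0.464  1.695  0.     0.983 -0.174] F [-0.3 -0.1 -0.8] M [ 0.   -0.1   0.02] w 13.6
```

Lugs are now below the hook tops with no load, so they are in the gaps. Lowering to the sealing disc.

```bash
python3 -m crank '[[[0.0005,0,0],[0,0,0],0],[[0.0005,0,0],[0,0,0],0],[[0.0005,0,0],[0,0,0],0],[[0.0005,0,0],[0,0,0],0],[[0.0005,0,0],[0,0,0],0],[[0.0005,0,0],[0,0,0],0],[[0,0,0],[0,0,0],0],[[0,0,0],[0,0,0],0]]'
python3 -c "
from h import *
go(572.9,216.2,170,.517)"
python3 -m crank '[[[0.0005,0,0],[0,0,0],0],[[0.0005,0,0],[0,0,0],0],[[0.0005,0,0],[0,0,0],0],[[0.0005,0,0],[0,0,0],0],[[0,0,0],[0,0,0],0],[[0,0,0],[0,0,0],0],[[0,0,0],[0,0,0],0],[[0,0,0],[0,0,0],0]]'
python3 -c "
from h import *
go(572.9,216.2,170,.517)"
```

```text
t: 12.23
ee_pos: [572.9, 216.2, 170.2]
orientation: [0.821, 1.41, -0.821]
ft_force: [-0.2, -0.4, -0.2]
width: 13.7
t 12.23 p [572.9 216.2 170.2] tooly ang 0.5161 tilt xz [-0. -0. -1.] shift [ 0.2  0.  -0. ] turn about x -0.0009 q [ 0.341  0.467  1.697 -0.     0.977 -0.175] F [-0.2 -0.4 -0.2] M [-0.05 -0.06 -0.04] w 13.7
t: 12.9
ee_pos: [573.0, 216.2, 168.3]
orientation: [0.821, 1.41, -0.821]
ft_force: [-1.9, 0.3, 2.9]
width: 14.0
t 12.9 p [573.  216.2 168.3] tooly ang 0.516 tilt xz [ 2.e-04  1.e-04 -1.e+00] shift [-1.7 -0.1 -0. ] turn about x -0.001 q [ 0.341  0.469  1.698 -0.     0.974 -0.175] F [-1.9  0.3  2.9] M [-0.1   0.16  0.03] w 14.0
```

Disc spring is felt (about 4 N). Pushing down to 18 mm below the rim (TCP ≈161.7; window 160–163.7).

```bash
python3 -m crank '[[[0.0008,0,0],[0,0,0],0],[[0.0008,0,0],[0,0,0],0],[[0.0008,0,0],[0,0,0],0],[[0.0008,0,0],[0,0,0],0],[[0.0008,0,0],[0,0,0],0],[[0,0,0],[0,0,0],0],[[0,0,0],[0,0,0],0],[[0,0,0],[0,0,0],0]]'
python3 -m crank '[[[0.0008,0,0],[0,0,0],0],[[0.0008,0,0],[0,0,0],0],[[0.0005,0,0],[0,0,0],0],[[0.0003,0,0],[0,0,0],0],[[0,0,0],[0,0,0],0],[[0,0,0],[0,0,0],0],[[0,0,0],[0,0,0],0],[[0,0,0],[0,0,0],0]]'
python3 -c "
from h import *
go(572.9,216.2,161.7,-.223)"
```

```text
t: 13.57
ee_pos: [572.9, 216.2, 164.6]
orientation: [0.821, 1.41, -0.821]
ft_force: [-1.7, -0.6, 7.4]
width: 13.9
t: 14.23
ee_pos: [573.0, 216.2, 162.5]
orientation: [0.821, 1.41, -0.821]
ft_force: [-3.8, -2.1, 9.2]
width: 14.1
t 14.23 p [573.  216.2 162.5] tooly ang 0.516 tilt xz [ 3.e-04  1.e-04 -1.e+00] shift [ 0.8 -0.1 -0. ] turn about x 0.739 q [ 0.341  0.477  1.702 -0.     0.963 -0.175] F [-3.8 -2.1  9.2] M [-0.24  0.56 -0.01] w 14.1
```

```bash
python3 -m crank '[[[0.0005,-0.0002,0],[0,0,0],0],[[0.0004,-0.0002,0],[0,0,0],0],[[0,0,0],[0,0,0],0],[[0,0,0],[0.03,0,0],0],[[0,0,0],[0.03,0,0],0],[[0,0,0],[0.03,0,0],0],[[0,0,0],[0.03,0,0],0],[[0,0,0],[0.03,0,0],0]]'
python3 -c "
from h import *
go(572.9,216.2,161.7,-.223)"
```

```text
t: 14.9
ee_pos: [573.7, 216.4, 162.1]
orientation: [0.938, 1.358, -0.934]
ft_force: [-0.8, -0.4, 9.9]
width: 13.9
t 14.9 p [573.7 216.4 162.1] tooly ang 0.3646 tilt xz [ 0.0027  0.001  -1.    ] shift [ 0.4 -0.8 -0.1] turn about x 0.5876 q [ 0.341  0.477  1.702  0.     0.959 -0.023] F [-0.8 -0.4  9.9] M [-0.14  0.12  0.07] w 13.9
```

```bash
python3 -m crank '[[[0.0005,0,0],[0.025,0,0],0],[[0,0,0],[0.025,0,0],0],[[0,0,0],[0.025,0,0],0],[[0,0,0],[0.025,0,0],0],[[0,0,0],[0.025,0,0],0],[[0,0,0],[0.025,0,0],0],[[0,0,0],[0,0,0],0],[[0,0,0],[0,0,0],0]]'
python3 -c "
from h import *
go(572.9,216.2,161.7,-.223)"
```

```text
t: 15.57
ee_pos: [574.0, 216.5, 161.8]
orientation: [1.051, 1.302, -1.046]
ft_force: [-0.6, -0.7, 10.5]
width: 13.5
t 15.57 p [574.  216.5 161.8] tooly ang 0.2159 tilt xz [ 0.0034  0.0012 -1.    ] shift [ 0.1 -1.2  0.1] turn about x 0.4389 q [ 0.341  0.478  1.702 -0.     0.958  0.125] F [-0.6 -0.7 10.5] M [-0.1   0.08  0.01] w 13.5
```

```bash
python3 -m crank '[[[0,0,0],[0.03,0,0],0],[[0,0,0],[0.03,0,0],0],[[0,0,0],[0.03,0,0],0],[[0,0,0],[0.03,0,0],0],[[0,0,0],[0.03,0,0],0],[[0,0,0],[0.03,0,0],0],[[0,0,0],[0.03,0,0],0],[[0,0,0],[0.03,0,0],0]]'
python3 -c "
from h import *
go(572.9,216.2,161.7,-.223)"
python3 -m crank '[[[0,0,0],[0.03,0,0],0],[[0,0,0],[0.03,0,0],0],[[0,0,0],[0.03,0,0],0],[[0,0,0],[0.02,0,0],0],[[0,0,0],[0.02,0,0],0],[[0,0,0],[0.02,0,0],0],[[0,0,0],[0,0,0],0],[[0,0,0],[0,0,0],0]]'
python3 -c "
from h import *
go(572.9,216.2,161.7,-.223)"
```

```text
t: 16.23
ee_pos: [574.1, 216.5, 161.8]
orientation: [1.231, 1.195, -1.225]
ft_force: [-1.0, -0.6, 9.8]
width: 13.7
t 16.23 p [574.1 216.5 161.8] tooly ang -0.0254 tilt xz [ 0.0036  0.0013 -1.    ] shift [ 0.1 -1.2  0.4] turn about x 0.1976 q [ 0.341  0.478  1.702 -0.     0.958  0.367] F [-1.  -0.6  9.8] M [-0.06  0.03  0.03] w 13.7
t: 16.9
ee_pos: [574.1, 216.6, 161.8]
orientation: [1.339, 1.12, -1.333]
ft_force: [-1.0, -0.2, 10.6]
width: 14.0
t 16.9 p [574.1 216.6 161.8] tooly ang -0.1741 tilt xz [ 0.0037  0.0013 -1.    ] shift [ 0.1 -1.2  0.6] turn about x 0.0489 q [0.341 0.478 1.702 0.    0.958 0.515] F [-1.  -0.2 10.6] M [-0.03  0.06 -0.01] w 14.0
```

```bash
python3 -m crank '[[[0,0,0],[0.015,0,0],0],[[0,0,0],[0.015,0,0],0],[[0,0,0],[0.015,0,0],0],[[0,0,0],[0.015,0,0],0],[[0,0,0],[0.01,0,0],0],[[0,0,0],[0,0,0],0],[[0,0,0],[0,0,0],0],[[0,0,0],[0,0,0],0]]'
python3 -c "
from h import *
go(572.9,216.2,161.7,-.223)"
python3 -m crank '[[[0,0,0],[0.01,0,0],0],[[0,0,0],[0.01,0,0],0],[[0,0,0],[0.01,0,0],0],[[0,0,0],[0,0,0],0],[[0,0,0],[0,0,0],0],[[0,0,0],[0,0,0],0],[[0,0,0],[0,0,0],0],[[0,0,0],[0,0,0],0]]'
python3 -c "
from h import *
go(572.9,216.2,161.7,-.223)"
```

```text
t: 17.57
ee_pos: [574.0, 216.4, 161.8]
orientation: [1.389, 1.083, -1.383]
ft_force: [-0.8, -1.0, 11.0]
width: 14.0
t 17.57 p [574.  216.4 161.8] tooly ang -0.2435 tilt xz [ 3.4e-03  9.0e-04 -1.0e+00] shift [ 0.1 -1.   0.5] turn about x -0.0205 q [ 0.341  0.478  1.702 -0.     0.958  0.585] F [-0.8 -1.  11. ] M [-0.18  0.12  0.2 ] w 14.0
t: 18.23
ee_pos: [573.6, 216.2, 161.7]
orientation: [1.409, 1.066, -1.405]
ft_force: [-1.8, -1.5, 11.4]
width: 14.2
t 18.23 p [573.6 216.2 161.7] tooly ang -0.273 tilt xz [ 2.6e-03  4.0e-04 -1.0e+00] shift [ 0.  -0.7  0.2] turn about x -0.05 q [ 3.410e-01  4.780e-01  1.703e+00 -1.000e-03  9.590e-01  6.150e-01] F [-1.8 -1.5 11.4] M [-0.31  0.37  0.38] w 14.2
```

The stop is felt: Mz rises 0→0.2→0.38 N·m at about 0.78 rad from mid-gap, as geometry predicts. I'll relieve the torque slightly, let the spring carry cap and hand up 4 mm, then open.

```bash
python3 -m crank '[[[0,0,0],[-0.015,0,0],0],[[-0.0005,0,0],[0,0,0],0],[[-0.0007,0,0],[0,0,0],0],[[-0.0007,0,0],[0,0,0],0],[[-0.0007,0,0],[0,0,0],0],[[-0.0007,0,0],[0,0,0],0],[[-0.0007,0,0],[0,0,0],0],[[0,0,0],[0,0,0],0]]'
python3 -c "
from h import *
go(572.9,216.2,166.7,-.223)"
```

```text
t: 18.9
ee_pos: [573.4, 216.1, 164.9]
orientation: [1.399, 1.075, -1.395]
ft_force: [0.3, -0.8, 5.8]
width: 13.7
t 18.9 p [573.4 216.1 164.9] tooly ang -0.2587 tilt xz [ 1.9e-03  4.0e-04 -1.0e+00] shift [-1.8 -0.5  0.1] turn about x -0.0357 q [ 0.341  0.473  1.701 -0.     0.965  0.6  ] F [ 0.3 -0.8  5.8] M [-0.16  0.03  0.09] w 13.7
```

```bash
python3 -m crank '[[[-0.0005,0,0],[0,0,0],0],[[-0.0005,0,0],[0,0,0],0],[[-0.0005,0,0],[0,0,0],0],[[0,0,0],[0,0,0],0],[[0,0,0],[0,0,0],0],[[0,0,0],[0,0,0],0],[[0,0,0],[0,0,0],0],[[0,0,0],[0,0,0],0]]'
python3 -m crank '[[[0,0,0],[0,0,0],0.02],[[0,0,0],[0,0,0],0.024],[[0,0,0],[0,0,0],0.03],[[0,0,0],[0,0,0],0.04],[[0,0,0],[0,0,0],0.045],[[0,0,0],[0,0,0],0.045],[[0,0,0],[0,0,0],0.045],[[0,0,0],[0,0,0],0.045]]'
python3 -c "
from h import *
go(572.9,216.2,166.7,-.223)"
```

```text
t: 19.57
ee_pos: [573.2, 216.1, 166.2]
orientation: [1.398, 1.075, -1.396]
ft_force: [1.8, 0.2, 5.5]
width: 14.1
t: 20.23
ee_pos: [572.5, 216.0, 165.8]
orientation: [1.397, 1.075, -1.397]
ft_force: [0.1, 0.6, 0.6]
width: 45.1
t 20.23 p [572.5 216.  165.8] tooly ang -0.259 tilt xz [-1.e-04 -0.e+00 -1.e+00] shift [-0.9  0.3 -0.3] turn about x -0.036 q [0.341 0.472 1.701 0.    0.969 0.6  ] F [0.1 0.6 0.6] M [-0.04 -0.07 -0.02] w 45.1
```

Released. Backing off straight up, then sideways to check.

```bash
python3 -m crank '[[[-0.003,0,0],[0,0,0],0.045],[[-0.01,0,0],[0,0,0],0.045],[[-0.02,0,0],[0,0,0],0.06],[[-0.025,0,0],[0,0,0],0.06],[[-0.025,0,0],[0,0,0],0.06],[[0,0,0.03],[0,0,0],0.06],[[0,0,0.03],[0,0,0],0.06],[[0,0,0.02],[0,0,0],0.06]]'
python3 -m crank '[[[0,0,0.01],[0,0,0],0.06],[[0,0,0],[0,0,0],0.06],[[0,0,0],[0,0,0],0.06],[[0,0,0],[0,0,0],0.06],[[0,0,0],[0,0,0],0.06],[[0,0,0],[0,0,0],0.06],[[0,0,0],[0,0,0],0.06],[[0,0,0],[0,0,0],0.06]]'
python3 - <<'E'
from h import *
o,d=snap('wrist','w6'); o1,d2=snap('side','s6'); go(573,216,166,0)
for c in ((573.2,214.9),(572.3,217.2)):
    for zo in (137,140.5,146):
        P=[[c[0]+31.5*np.cos(t),c[1]+31.5*np.sin(t),zo+27] for t in np.linspace(0,6.28,90)]; q=proj(d2,P); B=proj(d2,np.array(P)-[0,0,27])
        print(c,zo,'side top ellipse top row, bottom row',((q[:,1].min()-90)*6+3).round(),((B[:,1].max()-90)*6+3).round())
a=d2['img'][90:190,200:330]
cv2.imwrite('pics/s6z.png',cv2.resize(cv2.convertScaleAbs(a,alpha=1.4),None,fx=6,fy=6,interpolation=cv2.INTER_CUBIC))
E
```

```text
t: 20.9
ee_pos: [551.7, 137.3, 250.4]
orientation: [1.398, 1.075, -1.396]
ft_force: [0.7, -0.3, 0.1]
width: 60.0
t: 21.57
ee_pos: [549.5, 129.5, 248.7]
orientation: [1.397, 1.076, -1.397]
ft_force: [-0.1, -0.1, 0.8]
width: 60.1
t 21.67 p [549.5 129.3 248.8] tooly ang -0.2586 tilt xz [-2.e-04 -0.e+00 -1.e+00] shift [ 82.7   0.6 -89.9] turn about x -0.2586 q [0.21  0.305 1.742 0.    1.095 0.469] F [ 0.3 -0.4 -0.5] M [-0.05 -0.07  0.01] w 59.9
(573.2, 214.9) 137 side top ellipse top row, bottom row 178.0 383.0
(573.2, 214.9) 140.5 side top ellipse top row, bottom row 168.0 373.0
(573.2, 214.9) 146 side top ellipse top row, bottom row 152.0 358.0
(572.3, 217.2) 137 side top ellipse top row, bottom row 174.0 378.0
(572.3, 217.2) 140.5 side top ellipse top row, bottom row 164.0 369.0
(572.3, 217.2) 146 side top ellipse top row, bottom row 148.0 353.0
```

View pics/w6.png

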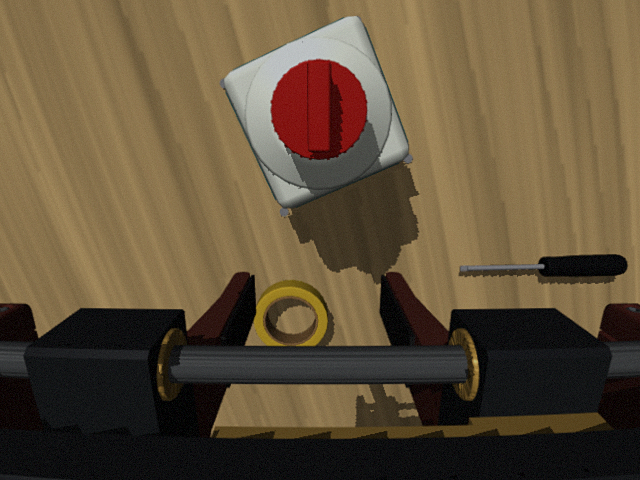

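View pics/s6z.png

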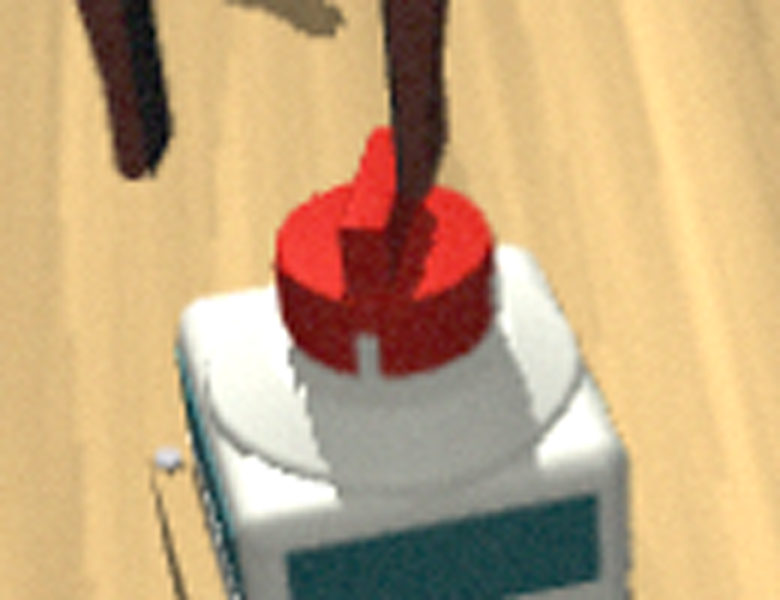

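Side crop: cap is level, its top edge at row ~180 and bottom ~378. That matches the locked height (origin 13 mm below the rim: 174–178 / 378–383) rather than the unlocked one. The wrist view shows the bar still along the tool's −0.26 rad, at (320,105). Quick check of the cap's angle and the bystanders in the top view.

```bash
python3 - <<'E'
from h import *
d=vision.get_image('top'); a=cv2.imread('pics/top1.png')
cv2.imwrite('pics/t7.png',d['img'])
for nm,lo,hi in(('tape',(20,150,80),(35,255,255)),('tin side',(105,150,30),(125,255,255))):
    for im in(a,d['img']):
        m=cv2.inRange(cv2.cvtColor(im,cv2.COLOR_BGR2HSV),lo,hi); M=cv2.moments(m,True); print(nm,M['m00'],M['m10']/max(1,M['m00']),M['m01']/max(1,M['m00']))
o=ctrl.get_obs(); w=vision.get_image('wrist')
P=plane(w,[[308,61],[330,61],[331,151],[308,151]],158+27-0,o) if 0 else plane(w,[[308,61],[330,61],[331,151],[308,151]],185,o)
print(P.mean(0).round(1),[round(float(np.arctan2(*(P[j]-P[i])[[1,0]])),3) for i,j in((3,0),(2,1))])
E
```

```text
tape 1043.0 330.6634707574305 340.1150527325024
tape 1056.0 330.76799242424244 339.875
tin side 487.0 452.3039014373717 328.20944558521563
tin side 448.0 452.96651785714283 329.27901785714283
[573.2 216.6 185. ] [1.305, 1.33]
```

View pics/t7.png

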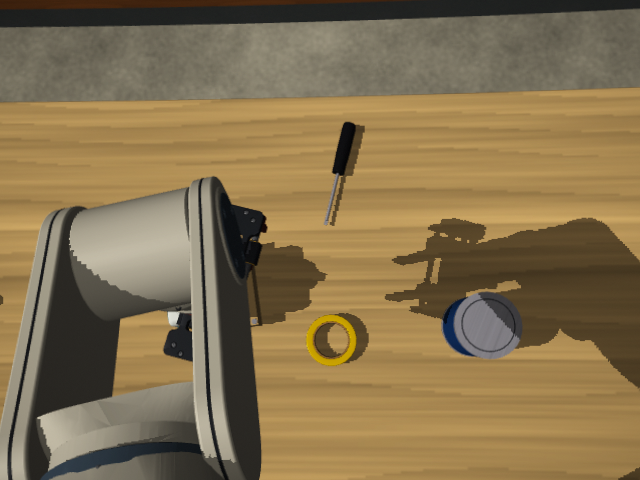

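Tape (331,340), tin (487,326) and screwdriver (340,170) are all where they were. The bar lies at 1.305–1.33 rad, i.e. about −0.25 rad on the lug axis and 0.77 rad past mid-gap, which is inside the notch. Handing in.

```bash
python3 -c "
from h import *
print(workorder.close_job())"
```

```text
the job is handed in; nothing more can be done
None
```

The canister is closed and the cap appears locked; the job was handed in at about 22 s of the 72 s allowed.

**What I did:**
- I set the cap on the hook tops, about 0.35 rad short of the gaps, and felt contact at about 5 N.
- I turned it clockwise until the lugs dropped into the gaps, then pushed to about 18 mm below the rim. The load there was about 11 N at most.
- I twisted clockwise to the stop, felt as 0.38 N·m at about 0.78 rad, and eased the torque.
- I let the spring carry the cap up about 4 mm while still held, then opened the fingers.

**Last checks:**
- **Height:** the side view shows the cap level at the locked height, 13 mm below the rim.
- **Angle:** the wrist view puts it about 0.77 rad past mid-gap, inside the notch.
- **Other things:** the tape, tin and screwdriver have not moved, apart from shifts of about 1 px that I put down to shadow.
- **Robot:** it was clear and touching nothing when I handed in.

**Disagreements:** the cameras differed by about 2 mm on where the cap and neck were, so I used averages. I did not tug the cap to prove the lock.

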